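# Lock the key tray into the hallway organiser

## Robot

A 6-joint arm with a two-finger parallel gripper is mounted at the origin on the work surface. World frame = base frame: x ahead of the robot, y to its left, z up, the work surface at z = 0. Lengths are in m, angles in degrees, forces in N, time in s.
With the tool pointing down it reaches from about 0.375 to 0.975 m from the base axis. Payload 3.8 kg.
Tool frame: the origin (TCP) lies at the very end of the fingers, on their centre line; the grasp point (between the pads) lies 19 mm behind it; z points along the fingers, y is the line along which they close (so a half turn about z gives the same grasp; the last joint's range is limited). The gripper opens to 85 mm and grips with 20 to 120 N. Pads are 22 mm wide; open, the fingers measure 114 mm over their backs; the gripper's body (76 mm by 85 mm) begins 54 mm behind the grasp point. The pads swing forward as they close: fully open they stand 13 mm farther back than shut.
Start: joints at [74.376, 15.12, 91.902, -0, 72.978, -2.114], TCP at [0.158, 0.656, 0.231] pointing down, gripper open.
Joint ranges: [-150.88, 150.88], [-54.13, 125.18], [17.81, 147.31], [-75.09, 255.09], [0, 152.58], [-146.25, 146.25]. Speed limits (degrees/s): [147.25, 147.25, 180, 180, 180, 180].

## Interface

Orientations are given as a 3x3 rotation matrix whose columns are the frame's x, y, z axes.
In Python, from plant import arm gives the robot as it stands. The module is installed in compiled form; this text tells all that it offers.
- The arm moves only by the shell command python3 -m jog 'ROWS' [FORCE]. ROWS is text: rows parted by semicolons, each of 5 numbers parted by spaces: the gripper command: -1 is fully open, 1 is shut, values between are in proportion, then the shift along the tool's x, y, z in units of 2 cm (1.0 is 2 cm), then the turn about the tool's z in units of 10 degrees (1.0 is 10 degrees). In form: fingers tx ty tz turn; .... A call has 1 to 20 rows; each row shifts and turns the commanded pose from where the row before left it, along the tool's axes as they then stand; what a row does not reach is not made up. A row lasts 1/8 s, in which the tool goes at most 62.5 mm and 10.7 degrees, less where a joint would pass 70% of its speed; a pose out of reach is approached as far as the arm can. A call with a number of a shift or a turn outside -1 to 1 is refused whole. A call with a gripper value outside its range is refused whole. The fingers move at their own pace and stop on an object; FORCE is the grip in N (left out, the last holds). Time passes only in rows, so rows that do not move let the fingers close. It gives the time, the measured TCP pose, the force and the opening at its end, in the units of the state.
- arm.get_state(): the state, without advancing time (a new reading comes with each control period).
- arm.grab_frame(name): name is "side" or "top" or "wrist"; returns a dict with "pixels" (480x640x3 uint8, red, green, blue), "range_z" (480x640 float32, m along the optical axis (not along the pixel's ray), 0 where there is no reading), "fx", "fy", "cx", "cy" (pixels), "R" (3x3) and "t" (3): a world point X has camera coordinates R X + t. Camera axes: x right, y down, z forward; pixel columns grow to the right and rows downward; lengths in m; the calibration is good to about 2 mm. A picture is of the moment at which its call begins.
- arm.sign_off(): hands the job in, once; it reports no verdict.
The state is a dict: "time_s": time; "q": joint angles; "joint_velocities": joint speeds; "effort": joint torques, N m; "ee_pos": TCP position; "orientation": TCP orientation; "force": force on the tool from outside, world axes, zero at the start; "moment": the same for the moment, N m; "gripper_width": opening from 0.0 (shut) to 1.0 (fully open).
Only numpy, scipy, OpenCV 4.12 (cv2) and the standard library are available. Lean on these libraries where they do the work, as an engineer would, in place of code of your own. Each camera call takes 0.05 s, during which the arm holds its last target. There are 200 camera calls.

## Task

Pick up the key tray by its upright handle, set it down in the open end of the organiser and slide it in along the floor board, so that its own front edge lifts the hinged catch and the catch drops shut behind it, holding it against the spring bumper. Push gently, without ramming the bumper or the woodwork, leave the catch to the tray without touching it, then let go; do not disturb the jar, the dish or the key fob.

Things in the scene. Friction and masses are not known exactly. Their poses are not given: they have to be found in the camera images.
- tray_handle (a point): Grip centre of the loose key tray, 58 mm above its underside. Pale-wood box 90 mm (own x, slides this way) x 130 (y) x 24 high, about 0.4 kg, y-side rims flat, 22 mm wide. Handle: central upright board, 16 mm thick in x, 70 long in y, top 83 mm above underside. Same both ways round; starts flat on the sideboard, within 0.75 rad of the organiser's heading. z up.
- dock: Fixed dark-wood organiser. Origin on the sideboard midway between its side walls; x = the way the tray is pushed in, z up. Floor board 8 mm thick, x -200 to +165 mm, 170 wide. Walls 26 mm high above it, inner faces y = +-67 mm (2 mm play each side of the tray), x -85 to +98; from x -85 out to -137 they flare outwards by 0.27 rad. Over 40 N of the tray on the wood is too rough.
- entry (a point): Point on top of the organiser's floor board at its open end (organiser x = -160 mm, y = 0). A tray centred here can be lowered freely from above between the flared walls; then it slides flat along +x. Axes as the organiser's.
- lips (a point): Centre of the channel at the lips' underside, 27 mm above the floor board (3 mm over the tray). 8 mm wide lips hang over both sides of the channel from organiser x = +20 to +98 mm, so the tray can only come in from the open end.
- home (a point): Point on the floor board under the locked tray's centre (organiser x = +45 mm) if the bracket is in its mean place. The steel bracket with catch and bumper is clamped up to 16 mm either way along x from its mean place; this shift is NOT in the readings and must be felt or seen. True home is shifted likewise.
- pin_mean (a point): Mean place of the catch's hinge pin: organiser x = -60, y = -56 mm, 32 mm above the floor board (the real pin is up to 16 mm off along x, with the bracket). The shut catch's square nose face is 60 mm further along x, y -62 to -50 mm, and reaches down to 10 mm above the floor board.
- bumper_mean (a point): Mean place of the spring bumper's rubber face centre (organiser x = +88 mm; really up to 16 mm off along x). 60 mm wide. It resists with 3 N at first, 0.8 N more per mm, and bottoms hard after 9 mm (10 N). The catch drops only when it is pressed in 5 mm (7 N, plus 1 to 3 N sliding friction); then the tray springs back on the nose. Over 22 N is too rough.
- catch (a joint): Angle (rad) of the steel gravity catch, a 60 mm arm, 12 mm wide, on a pin across the channel at the organiser's -y side: 0 = shut, nose down; about 0.2 riding on the tray's rim. 100 g, falls shut by itself. The tray's front edge lifts its sloping underside with 1 to 3 N. Its force limit is 22 N too.
- jar: Bystander: lidded glass jar, 80 mm across, 108 mm high, origin under its centre.
- dish: Bystander: white ceramic bowl, 90 mm across, 35 mm high, origin under its centre.
- fob: Bystander: black car-key fob, 70 x 36 x 14 mm, origin under its centre.
Mind the look-alikes: they are no part of the job. There is more than one size of the part that bears tray_handle; the job needs the middle-sized.

How it is judged:
By the outcome, as a careful person would: the job done as asked, in the order asked, and still so for the second after the job is handed in, with the robot touching nothing.
It also fails if it takes over 64 s, if anything falls off the work surface, if the arm or the gripper's body presses on something with over 40 N, if the wrist force passes 120 N, or if a joint passes its speed limit or range.

## Working session

There is one attempt and no reset: what is moved stays moved. The work goes in short steps, Python scripts to look and compute and a shell command to move; the robot and the scene stay as the last step left them, time stands still between calls to the robot, and variables do not carry over. Pictures are saved under pics/ and viewed, on a budget of 10 in all, crops included, one or two more only if the job needs it, and the job is handed in when it is done.

```bash
mkdir -p pics; cat > h.py <<'E'
import numpy as np, cv2
from plant import arm
def grab(n):
    f=arm.grab_frame(n); return f
def save(f,name): cv2.imwrite('pics/'+name, f['pixels'][:,:,::-1])
def world(f):
    z=f['range_z']; v,u=np.mgrid[0:480,0:640]
    c=np.stack([(u-f['cx'])/f['fx']*z,(v-f['cy'])/f['fy']*z,z],-1)
    w=(c-np.array(f['t']))@np.array(f['R']); w[z==0]=np.nan
    return w
E
python3 - <<'E'
from h import *
s=arm.get_state(); print({k:np.round(v,3).tolist() for k,v in s.items()})
for n in ['top','side']:
    f=grab(n); save(f,n+'0.png'); np.savez(n+'0.npz',w=world(f),p=f['pixels'])
    print(n,np.round(-np.array(f['R']).T@f['t'],3),f['fx'])
E
```

```text
{'time_s': 0.0, 'q': [74.376, 15.17, 91.982, -0.002, 72.979, -2.113], 'joint_velocities': [-0.012, -0.127, -0.046, -0.07, 0.024, 0.132], 'effort': [0.003, -51.511, -36.732, 0.0, 0.013, 0.0], 'ee_pos': [0.158, 0.656, 0.23], 'orientation': [[-0.972, 0.234, -0.001], [0.234, 0.972, -0.002], [0.0, -0.002, -1.0]], 'force': [0.612, -1.297, 0.001], 'moment': [-0.022, -0.004, 0.007], 'gripper_width': 0.999}
top [0.495 0.008 1.299] 437.0206967148972
side [ 0.337 -0.783  0.869] 442.2062967080253
```

View pics/top0.png

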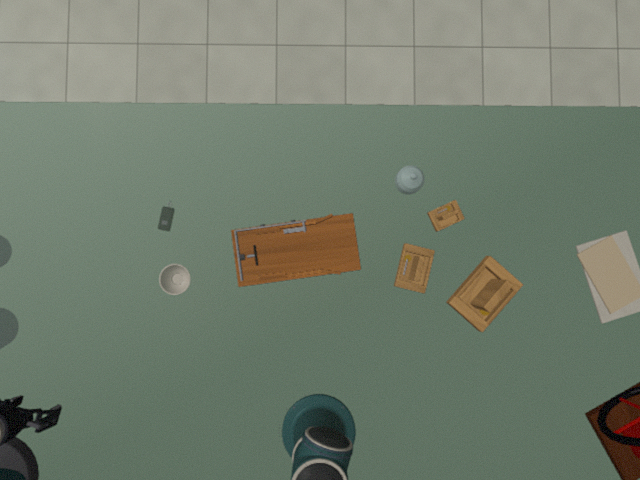

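View pics/side0.png

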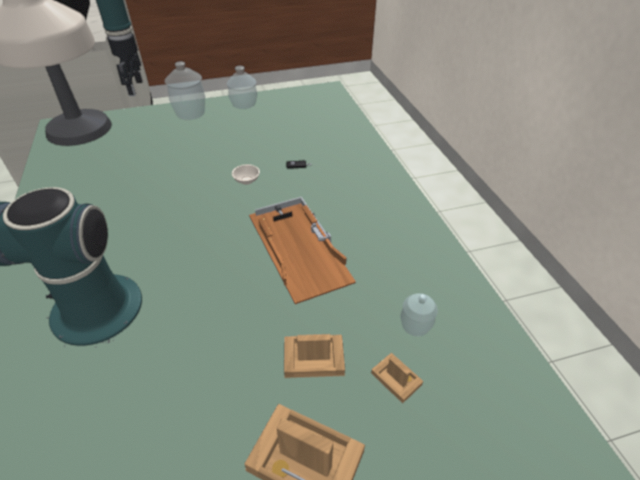

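Top view: organiser at (232–360, 213–287) with its open end to the right (+x is about world +y), catch at (293,229), bumper at (255,256). The middle tray is at (414,268), the jar at (410,180), dish at (174,279) and fob at (166,218). The side view agrees.

```bash
cat > m.py <<'E'
from h import *
d=np.load('top0.npz');w=d['w'];p=d['p']
hsv=cv2.cvtColor(p,cv2.COLOR_RGB2HSV)
f=arm.grab_frame('top')
def ray(u,v,z):
    R=np.array(f['R']);c=-R.T@f['t'];r=R.T@np.array([(u-f['cx'])/f['fx'],(v-f['cy'])/f['fy'],1]);return c+r*(z-c[2])/r[2]
def rect(u0,u1,v0,v1,z,name):
    m=np.zeros((480,640),np.uint8); m[v0:v1,u0:u1]=((hsv[...,0]<25)&(hsv[...,1]>80))[v0:v1,u0:u1]*255
    m=cv2.morphologyEx(m,cv2.MORPH_CLOSE,np.ones((5,5)))
    c=max(cv2.findContours(m,0,2)[0],key=cv2.contourArea)
    P=np.array([ray(u,v,z)[:2] for u,v in c[:,0]+0.0],np.float32)
    print(name,cv2.minAreaRect(P)); print(np.round([ray(*q,z)[:2] for q in cv2.boxPoints(cv2.minAreaRect(c))],4).tolist())
rect(385,440,235,300,0.024,'tray')
rect(225,366,205,295,0.008,'dock')
# heights
for n,(u0,u1,v0,v1) in dict(handle=(385,440,235,300),dock=(225,366,205,295)).items():
    W=w[v0:v1,u0:u1]; Z=W[...,2]; print(n,np.nanpercentile(Z,[1,10,50,90,99]).round(4))
    for lo,hi in [(0.065,0.1),(0.037,0.065),(0.027,0.037)]:
        k=(Z>lo)&(Z<hi)
        if k.sum()>5: print(lo,k.sum(),np.round(W[k].mean(0),4),cv2.minAreaRect(W[k][:,:2].astype(np.float32)))
for n,(u,v,z) in dict(jar=(410,180,.1),dish=(174,279,.035),fob=(166,218,.014)).items(): print(n,ray(u,v,z).round(3))
crop=cv2.resize(p[200:300,220:375],None,fx=5,fy=5,interpolation=2)
cv2.imwrite('pics/c1.png',crop[:,:,::-1])
E
python3 m.py
```

```text
tray ((0.4746679663658142, -0.2778571546077728), (0.0933392345905304, 0.1290765106678009), 76.16206359863281)
[[0.4225, -0.2169], [0.5484, -0.248], [0.5269, -0.3391], [0.4011, -0.3076]]
dock ((0.5282549858093262, 0.06923948228359222), (0.17985837161540985, 0.36407938599586487), 8.007719993591309)
[[0.5899, 0.2636], [0.6431, -0.0984], [0.4647, -0.1235], [0.4131, 0.2362]]
handle [-0.0059 -0.0027  0.0022  0.0263  0.0844]
0.065 177 [ 0.4737 -0.277   0.0809] ((0.4732750356197357, -0.2780747413635254), (0.01686064526438713, 0.06963568925857544), 75.98099517822266)
0.037 52 [ 0.4748 -0.2708  0.0508] ((0.4753181040287018, -0.27116015553474426), (0.002883145585656166, 0.0680890753865242), 76.36553955078125)
0.027 83 [ 0.4756 -0.2782  0.029 ] ((0.4732094705104828, -0.2776340842247009), (0.08766218274831772, 0.12722966074943542), 76.51557159423828)
dock [-0.0054 -0.0021  0.0051  0.013   0.0429]
0.037 446 [0.5344 0.1181 0.0415] ((0.5218673944473267, 0.10288640111684799), (0.16244223713874817, 0.26760241389274597), 7.702138900756836)
0.027 531 [0.5395 0.1037 0.0325] ((0.5239126682281494, 0.09512273967266083), (0.1758897304534912, 0.28666505217552185), 7.872427940368652)
jar [ 0.719 -0.252  0.1  ]
dish [0.442 0.415 0.035]
fob [0.619 0.449 0.014]
```

View pics/c1.png

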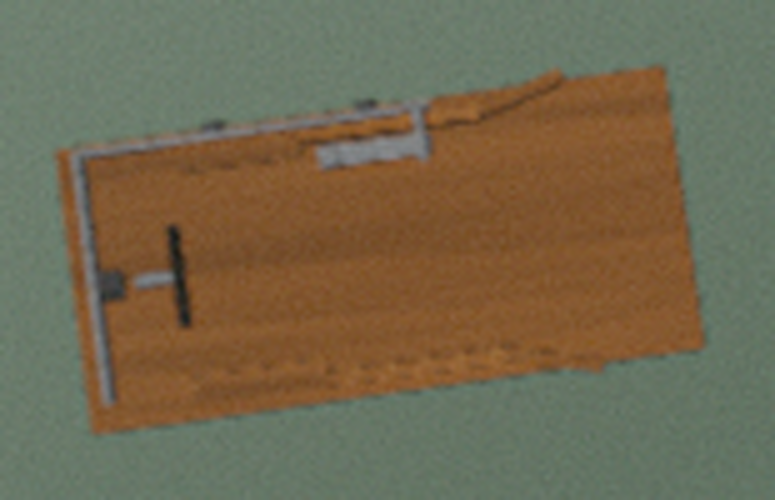

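The crop shows the board corners at crop pixels (665,68), (703,347), (92,433) and (60,150). The bumper face is near (184,277). The catch runs from its pin at (425,148) to its nose at (318,158).

```bash
cat >> m.py <<'E'
print('----')
def cr(x,y,z): return ray(220+(x-2)/5,200+(y-2)/5,z)
A,B,C,D=[cr(x,y,.008) for x,y in [(665,68),(703,347),(92,433),(60,150)]]
print(A,B,C,D)
x=(C+D-A-B)/2; L=np.linalg.norm(x); x/=L; yv=(B+C-A-D)/2; print('L',L,'W',np.linalg.norm(yv),'ang',np.degrees(np.arctan2(x[1],x[0])),np.degrees(np.arctan2(yv[1],yv[0])))
th=np.arctan2(x[1],x[0]); th2=np.arctan2(yv[1],yv[0])-np.pi/2; th=(th*2+th2)/3
X=np.array([np.cos(th),np.sin(th)]);Y=np.array([-X[1],X[0]])
O=(A+B+C+D)[:2]/4+X*.0175
print('O',O,np.degrees(th),'entry',O-.16*X)
T=np.array([.4736,-.2778]); print('tray in dock',(T-O)@X,(T-O)@Y)
for n,q in dict(bump=cr(184,277,.03),bump2=cr(190,320,.03),nose=cr(318,158,.045),pin=cr(425,145,.042)).items(): print(n,(q[:2]-O)@X,(q[:2]-O)@Y)
s=arm.get_state();print(s['time_s'],s['ee_pos'],s['force'])
E
python3 m.py | sed -n '/----/,$p'
```

```text
----
[ 0.63562446 -0.09991304  0.008     ] [ 0.47033158 -0.12206563  0.008     ] [0.41952571 0.23690059 0.008     ] [0.58581235 0.25766273 0.008     ]
L 0.3617859872234518 W 0.1671725591387494 ang 97.99330059054097 -172.6254806109154
O [0.54402476 0.06153029] -22.21295980994448 entry [0.39589915 0.12201832]
tray in dock 0.06308568595392183 -0.34077101848846375
bump -0.07593312042714219 0.09797942916175509
bump2 -0.09753744852686093 0.085163299460534
nose 0.01679342411340423 0.051413322145245646
pin 0.04726028715526396 -0.002360418212000788
0.2 [0.15757577 0.65590332 0.23045602] [-0.81062567  0.17610619  1.03440816]
```

```bash
sed -i 's|th2=np.arctan2(yv\[1\],yv\[0\])-np.pi/2|th2=np.arctan2(yv[1],yv[0])+1.5*np.pi|' m.py; python3 m.py | sed -n '/^O /,$p'
python3 -m jog '-1 -1 -1 0 0;-1 -1 -1 0 0;-1 -1 -1 0 0;-1 -1 -1 0 0;-1 -1 -1 0 0;-1 -1 -1 0 0;-1 -1 -1 0 0;-1 -1 -1 0 0;-1 -1 -1 0 0;-1 -1 -1 0 0;-1 -1 -1 0 0;-1 -1 -1 0 0;-1 -1 -1 0 0;-1 -1 -1 0 0;-1 -1 -1 0 0;-1 -1 -1 0 0;-1 -1 -1 0 0;-1 -1 -1 0 0;-1 -1 -1 0 0;-1 -1 -1 0 0'
python3 -m jog '-1 -1 -1 0 0;-1 -1 -1 0 0;-1 -1 -1 0 0;-1 -1 -1 0 0;-1 -1 -1 0 0;-1 -1 -1 0 0;-1 0 -1 0 0;-1 0 -1 0 0;-1 0 -1 0 0;-1 0 -1 0 0;-1 0 -1 0 0;-1 0 -1 0 0;-1 0 -1 0 0;-1 0 -1 0 0;-1 0 -1 0 0;-1 0 0 0 0;-1 0 0 0 0'
python3 - <<'E'
from h import *
s=arm.get_state();R=np.array(s['orientation']);print(s['time_s'],s['ee_pos'],s['q'],np.degrees(np.arctan2(R[1,1],R[0,1])))
print('to tray (tool, m)',R.T@(np.array([.4736,-.2778,.039])-s['ee_pos']))
E
```

```text
O [0.52545242 0.08548479] 97.78704019005552 entry [ 0.54713106 -0.07303977]
tray in dock -0.35290920186146724 0.10059625802674074
bump 0.09656923491594886 0.0016148521314230061
bump2 0.09627230506635448 0.026732813948083967
nose 0.00987853101403367 -0.05540563753758473
pin -0.051924325712780106 -0.05490384472683328
0.25 [0.15759712 0.65597723 0.23061882] [-1.07572765 -0.15491216  0.02348368]
time_s: 2.75
ee_pos: [0.4535, 0.1731, 0.2313]
orientation: [[-0.972, 0.234, 0.0], [0.234, 0.972, 0.0], [-0.0, 0.0, -1.0]]
force: [0.1, -0.4, -0.1]
gripper_width: 0.997
time_s: 4.88
ee_pos: [0.4995, -0.1455, 0.2314]
orientation: [[-0.972, 0.234, 0.0], [0.234, 0.972, 0.0], [-0.0, 0.001, -1.0]]
force: [-1.4, 0.1, 0.1]
gripper_width: 0.998
4.875 [ 0.49947236 -0.14553707  0.23135291] [-1.90081064e+01 -1.75403507e+00  1.10630557e+02  3.09668905e-02
  7.11209841e+01 -9.54860887e+01] 76.46796423939658
to tray (tool, m) [-0.00577622 -0.13474216  0.19228544]
```

```bash

python3 -m jog '-1 0 -1 0 0;-1 0 -1 0 0;-1 0 -1 0 0;-1 0 -1 0 0;-1 0 -1 0.5 0;-1 -0.29 -1 0.5 0;-1 0 -0.74 1 0;-1 0 0 1 0;-1 0 0 0 0;-1 0 0 0 0'
python3 - <<'E'
from h import *
s=arm.get_state();R=np.array(s['orientation'])
f=grab('wrist');save(f,'w1.png');w=world(f);k=(w[...,2]>.075)&(w[...,2]<.095)&(np.hypot(w[...,0]-.4736,w[...,1]+.2778)<.06)
print(k.sum(),cv2.minAreaRect(w[k][:,:2].astype(np.float32)),np.nanmedian(w[k],0))
print(s['ee_pos'],R.T@(np.array([.4736,-.2778,.039])-s['ee_pos']))
E
```

```text
time_s: 6.12
ee_pos: [0.4739, -0.2783, 0.171]
orientation: [[-0.972, 0.234, -0.0], [0.234, 0.972, 0.0], [0.001, 0.0, -1.0]]
force: [-0.3, 0.4, 0.3]
gripper_width: 1.0
2860 ((0.4724424183368683, -0.27982738614082336), (0.016010932624340057, 0.06963954865932465), 76.1549072265625) [ 0.46982534 -0.27923061  0.0823179 ]
[ 0.47386765 -0.27831184  0.17096653] [0.00030652 0.0003996  0.13196683]
```

View pics/w1.png

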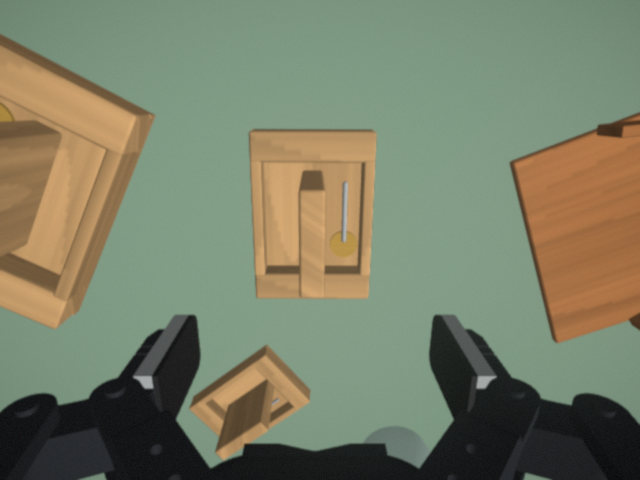

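The handle stands centred between the open fingers, at pixels (313,170–297). It is the middle-sized tray. I'll lower and grip.

```bash

python3 -m jog '-1 0 -0.03 1 0;-1 0 0 1 0;-1 0 0 1 0;-1 0 0 1 0;-1 0 0 1 0;-1 0 0 1 0;-1 0 0 0.5 0;-1 0 0 0.1 0;-1 0 0 0 0;1 0 0 0 0;1 0 0 0 0;1 0 0 0 0;1 0 0 0 0;1 0 0 0 0;1 0 0 0 0' 50
python3 -m jog '1 0 0 -0.5 0;1 0 0 -0.5 0;1 0 0 -1 0;1 0 0 -1 0;1 0 0 0 0;1 0 0 0 0'
python3 - <<'E'
from h import *
s=arm.get_state();R=np.array(s['orientation']);print(s['time_s'],s['force'],s['moment'],s['gripper_width'])
f=grab('top');w=world(f)[235:300,385:445];k=(w[...,2]>.09)&(w[...,2]<.2)
f=grab('wrist');save(f,'w2.png')
th=np.radians(97.787);print('turn',97.787-np.degrees(np.arctan2(R[1,1],R[0,1])))
X=np.array([np.cos(th),np.sin(th)]);O=np.array([.52545,.08548]);E=O-.160*X
print(R.T@(np.r_[E,.1]-s['ee_pos']),s['ee_pos'])
E
```

```text
time_s: 8.05
ee_pos: [0.4739, -0.2791, 0.0395]
orientation: [[-0.972, 0.234, 0.0], [0.234, 0.972, -0.0], [-0.0, -0.0, -1.0]]
force: [-0.6, -1.6, 1.7]
gripper_width: 0.181
time_s: 8.8
ee_pos: [0.4733, -0.2784, 0.0988]
orientation: [[-0.972, 0.234, -0.001], [0.234, 0.972, 0.001], [0.001, 0.0, -1.0]]
force: [0.2, 1.0, -4.1]
gripper_width: 0.181
8.8 [ 0.2261482   1.03819526 -4.05990435] [ 0.06860456 -0.00564392  0.01621388] 0.1813463903336681
turn 21.29432650966467
[-0.02380815  0.21693635 -0.0011853 ] [ 0.47330832 -0.27841901  0.09876207]
```

View pics/w2.png

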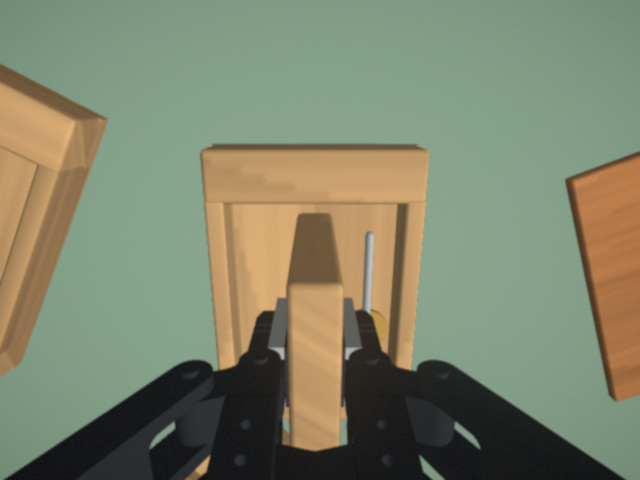

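```bash

python3 -m jog '1 -0.1 1 0 0;1 -0.1 1 0 0;1 -0.1 1 0 0;1 -0.1 1 0 0;1 -0.1 1 0 0;1 -0.1 1 0 0;1 -0.1 1 0 0;1 -0.1 1 0 0;1 -0.1 1 0 0;1 -0.1 1 0 0;1 -0.2 0.8 0 0;1 0 0 0 -0.7;1 0 0 0 -0.7;1 0 0 0 -0.73;1 0 0 0 0;1 0 0 0 0;1 0 0 0 0'
cat > c.py <<'E'
from h import *
import sys
s=arm.get_state();R=np.array(s['orientation'])
th=np.radians(97.787);print('t',s['time_s'],'turn left(world)',97.787-np.degrees(np.arctan2(R[1,1],R[0,1])))
X=np.array([np.cos(th),np.sin(th)]);Y=np.array([-X[1],X[0]]);O=np.array([.52545,.08548])
p=np.array(s['ee_pos']);F=np.array(s['force'])
print('TCP dock',(p[:2]-O)@X,(p[:2]-O)@Y,p[2],'F dock',F[:2]@X,F[:2]@Y,F[2],'tool x in dock',R[:2,0]@X,R[:2,0]@Y, 'grip',s['gripper_width'])
E
cat > see.py <<'E'
from c import *
f=grab('top');save(f,sys.argv[1]+'.png')
w=world(f);D=np.stack([(w[...,:2]-O)@X,(w[...,:2]-O)@Y],-1)
fw=grab('wrist');save(fw,sys.argv[1]+'w.png')
ww=world(fw);Dw=np.stack([(ww[...,:2]-O)@X,(ww[...,:2]-O)@Y],-1)
np.savez(sys.argv[1]+'.npz',D=D,z=w[...,2],p=f['pixels'],Dw=Dw,zw=ww[...,2],pw=fw['pixels'])
E
python3 see.py s3
```

```text
time_s: 11.02
ee_pos: [0.5477, -0.0743, 0.0993]
orientation: [[-0.991, -0.134, 0.0], [-0.134, 0.991, -0.0], [-0.0, -0.0, -1.0]]
force: [0.4, 0.7, -3.9]
gripper_width: 0.182
t 11.025 turn left(world) 0.06283874789127708
TCP dock -0.16133633207608541 -0.000344800589590407 0.09928735463171995 F dock 0.6768473989053138 -0.46497898214419575 -3.9262349459457013 tool x in dock 0.0010967422278844452 0.9999993985212415 grip 0.1816420220073917
```

View pics/s3w.png

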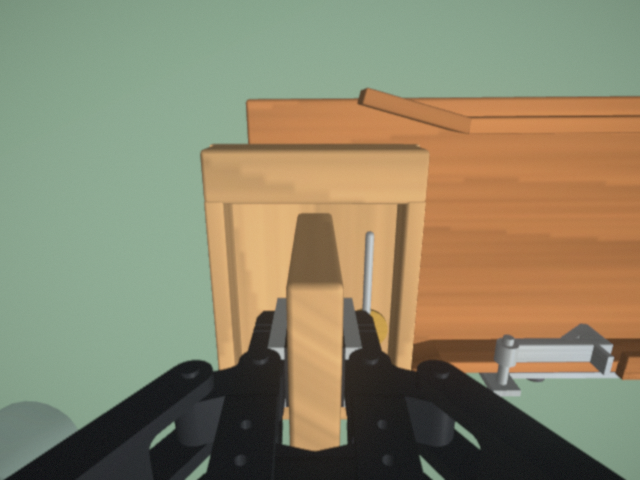

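The wrist view has dock +x to the right. The tray's +y rim is at rows 145–203, and the channel's +y wall is at rows ~117–133, right of column 470. I'll read the lateral fit and heading from the depth.

```bash
python3 - <<'E'
import numpy as np
d=np.load('s3.npz');D=d['Dw'];z=d['zw']
for c in (490,560,630):
    print('col',c,[(r,*(D[r,c]*1000).round(1),(z[r,c]*1000).round(1)) for r in range(94,142,3)])
for c in (230,400): print('tray col',c,[(r,*(D[r,c]*1000).round(1),(z[r,c]*1000).round(1)) for r in range(140,160,2)])
print('row180',[(c,*(D[180,c]*1000).round(1),(z[180,c]*1000).round(1)) for c in list(range(200,212,2))+list(range(418,434,2))])
# top view: tray rim & walls
D=d['D'];z=d['z']
import cv2
k=(np.abs(z-.084)<.006)&(np.abs(D[...,0]+.16)<.08)&(np.abs(D[...,1])<.1)
print('top tray rim',k.sum(),cv2.minAreaRect(D[k].astype(np.float32)))
k=(np.abs(z-.034)<.005)&(np.abs(D[...,1])>.055)&(np.abs(D[...,1])<.09)&(D[...,0]>-.08)&(D[...,0]<.1)
for s in (1,-1):
    q=D[k&(D[...,1]*s>0)];print('wall',s,len(q),np.percentile(q,[2,50,98],axis=0).round(4).tolist(),np.polyfit(q[:,0],q[:,1],1))
E
```

```text
col 490 [(94, np.float64(-61.7), np.float64(87.3), np.float64(-0.5)), (97, np.float64(-63.8), np.float64(85.6), np.float64(5.0)), (100, np.float64(-64.4), np.float64(84.0), np.float64(7.2)), (103, np.float64(-64.8), np.float64(82.4), np.float64(8.5)), (106, np.float64(-64.5), np.float64(80.9), np.float64(8.4)), (109, np.float64(-63.9), np.float64(79.3), np.float64(7.5)), (112, np.float64(-63.4), np.float64(77.7), np.float64(6.7)), (115, np.float64(-63.5), np.float64(76.1), np.float64(7.5)), (118, np.float64(-74.2), np.float64(75.2), np.float64(33.5)), (121, np.float64(-74.3), np.float64(73.8), np.float64(34.3)), (124, np.float64(-73.7), np.float64(72.3), np.float64(33.3)), (127, np.float64(-73.0), np.float64(70.8), np.float64(32.1)), (130, np.float64(-73.7), np.float64(69.5), np.float64(34.3)), (133, np.float64(-72.8), np.float64(67.9), np.float64(32.5)), (136, np.float64(-61.6), np.float64(64.7), np.float64(6.5)), (139, np.float64(-62.0), np.float64(63.2), np.float64(8.1))]
col 560 [(94, np.float64(-22.4), np.float64(87.3), np.float64(0.1)), (97, np.float64(-25.8), np.float64(85.5),
[... 3631 characters left out ...]
np.float64(83.3)), (422, np.float64(-118.7), np.float64(53.0), np.float64(83.2)), (424, np.float64(-118.1), np.float64(53.2), np.float64(84.1)), (426, np.float64(nan), np.float64(nan), np.float64(nan)), (428, np.float64(-94.6), np.float64(39.7), np.float64(6.7)), (430, np.float64(-94.0), np.float64(40.0), np.float64(8.5)), (432, np.float64(-92.6), np.float64(39.9), np.float64(7.9))]
top tray rim 242 ((-0.16096630692481995, 0.048798173666000366), (0.03160931542515755, 0.08795004338026047), 89.85432434082031)
wall 1 127 [[-0.077, 0.0613], [-0.0126, 0.0708], [0.0969, 0.0752]] [-0.0309218   0.07011925]
wall -1 204 [[-0.0756, -0.0797], [0.0042, -0.072], [0.093, -0.0584]] [-0.01250116 -0.07152663]
```

```bash

python3 -m jog '1 0 0 0.5 0;1 0 0 0.8 0;1 0 0 0.7 0;1 0 0 0.4 0;1 0 0 0.1 0;1 0 0 0.05 0;1 0 0 0 0;1 0 0 0 0'; python3 c.py
python3 -m jog '1 0 0 0.03 0;1 0 0 0 0'; python3 c.py
```

```text
time_s: 12.12
ee_pos: [0.548, -0.0745, 0.0488]
orientation: [[-0.991, -0.136, 0.001], [-0.136, 0.991, -0.0], [-0.001, -0.0, -1.0]]
force: [0.4, 0.6, -3.2]
gripper_width: 0.182
t 12.125 turn left(world) -0.0055391874101076155
TCP dock -0.16152804103680465 -0.0007182102923342162 0.04883687436084499 F dock 0.5309520545011621 -0.4593254915102234 -3.1936355129595855 tool x in dock -9.7019718787561e-05 0.9999994836572885 grip 0.18182895970757107
time_s: 12.38
ee_pos: [0.5476, -0.0744, 0.0478]
orientation: [[-0.991, -0.136, 0.0], [-0.136, 0.991, -0.0], [-0.0, -0.0, -1.0]]
force: [-0.6, 0.2, -3.6]
gripper_width: 0.179
t 12.375 turn left(world) -0.001675233672159493
TCP dock -0.16140873112684004 -0.00028536422809627426 0.0477950781568926 F dock 0.29152974288731975 0.54208523670991 -3.6478257730264656 tool x in dock -2.9248968141187826e-05 0.9999999874207478 grip 0.17907375998772082
```

```bash

python3 -m jog '1 0 0 0.03 0;1 0 0 0 0'; python3 c.py
python3 -m jog '1 0 0 0.02 0;1 0 0 0 0'; python3 c.py
```

```text
time_s: 12.62
ee_pos: [0.5477, -0.0745, 0.0475]
orientation: [[-0.991, -0.136, 0.0], [-0.136, 0.991, -0.0], [-0.0, -0.0, -1.0]]
force: [-1.3, 0.0, 0.0]
gripper_width: 0.179
t 12.625 turn left(world) -0.0009859173787560849
TCP dock -0.1614679023280827 -0.0003310418379977552 0.047503716969016736 F dock 0.21522088893831337 1.237972533305228 0.027706498782712446 tool x in dock -1.72147464393424e-05 0.9999999960033826 grip 0.17944891497584456
time_s: 12.88
ee_pos: [0.5476, -0.0745, 0.0475]
orientation: [[-0.991, -0.136, 0.0], [-0.136, 0.991, -0.0], [-0.0, -0.0, -1.0]]
force: [-4.2, 0.7, 5.4]
gripper_width: 0.177
t 12.875 turn left(world) -0.004899831964166879
TCP dock -0.16147700134879442 -0.0003135332333309669 0.04748703638947335 F dock 1.2301300303913942 4.06951755402963 5.417200741833826 tool x in dock -8.551836599934859e-05 0.999999996341673 grip 0.17695892568661753
```

```bash

python3 -m jog '1 0 0 -0.02 0;1 0 0.3 0 0;1 0 0.3 0 0;1 0 0.3 0 0;1 0 0.3 0 0;1 0 0.3 0 0'; python3 c.py
python3 -m jog '1 0 0.3 0 0;1 0 0.3 0 0;1 0 0.3 0 0;1 0 0.3 0 0'; python3 c.py
```

```text
time_s: 13.62
ee_pos: [0.5441, -0.0445, 0.0476]
orientation: [[-0.991, -0.136, 0.001], [-0.136, 0.991, -0.001], [-0.001, -0.001, -1.0]]
force: [-0.3, -5.0, 0.9]
gripper_width: 0.18
t 13.625 turn left(world) -0.013409349510524748
TCP dock -0.13131181710406742 -0.0008842115521717486 0.04756435795144717 F dock -4.87987165237273 0.9813695101635979 0.9299661687699915 tool x in dock -0.00023491347574222665 0.9999991729738447 grip 0.1801997173908034
time_s: 14.12
ee_pos: [0.5407, -0.0208, 0.0475]
orientation: [[-0.991, -0.136, 0.001], [-0.136, 0.991, -0.001], [-0.001, -0.001, -1.0]]
force: [0.5, -6.3, 5.6]
gripper_width: 0.184
t 14.125 turn left(world) -0.010676831977278312
TCP dock -0.10735719857992508 -0.0007130922782150502 0.04752884719321329 F dock -6.314961740412254 0.3991922887435129 5.635687322170991 tool x in dock -0.00018697656810040542 0.9999995327620084 grip 0.1836175371310771
```

```bash

python3 -m jog '1 0 0.3 -0.02 0;1 0 0.3 0 0;1 0 0.3 0 0;1 0 0.3 0 0'; python3 c.py
python3 -m jog '1 0 0.3 0 0;1 0 0.3 0 0;1 0 0.3 0 0;1 0 0.3 0 0'; python3 c.py
```

```text
time_s: 14.62
ee_pos: [0.5369, 0.0032, 0.0475]
orientation: [[-0.991, -0.136, -0.0], [-0.136, 0.991, -0.0], [0.0, -0.0, -1.0]]
force: [0.1, -7.7, 6.3]
gripper_width: 0.179
t 14.625 turn left(world) -0.009821953595178456
TCP dock -0.08304303418036545 -0.00022038501193399895 0.04748880713641761 F dock -7.597071092458666 0.9619833439550428 6.279167996649311 tool x in dock -0.00017141868389658477 0.999999984481228 grip 0.17854075544362233
time_s: 15.12
ee_pos: [0.5337, 0.027, 0.0475]
orientation: [[-0.991, -0.136, -0.0], [-0.136, 0.991, -0.0], [0.0, -0.0, -1.0]]
force: [0.5, -9.0, 9.4]
gripper_width: 0.18
t 15.125 turn left(world) -0.007852615678004327
TCP dock -0.059038292660178175 -0.00023246424653212798 0.047519463994433755 F dock -9.035962549639589 0.7142701245145854 9.383632609236162 tool x in dock -0.00013704845344686412 0.9999999898718009 grip 0.1798308775986195
```

```bash

python3 -m jog '1 0 0 -0.03 0;1 0 0 0 0'; python3 c.py; python3 see.py s4
python3 - <<'E'
import cv2
a=cv2.imread('pics/s4w.png');b=cv2.imread('pics/s4.png')[190:300,220:380]
cv2.imwrite('pics/s4c.png',cv2.hconcat([cv2.resize(a,(480,360)),cv2.resize(b,(320,220)).copy() if 0 else cv2.copyMakeBorder(cv2.resize(b,(320,220)),0,140,0,0,0)]))
E
```

```text
time_s: 15.38
ee_pos: [0.5331, 0.0278, 0.0475]
orientation: [[-0.991, -0.135, -0.001], [-0.135, 0.991, 0.002], [0.001, 0.002, -1.0]]
force: [1.3, 1.6, -0.6]
gripper_width: 0.182
t 15.375 turn left(world) 0.008807683676295142
TCP dock -0.05822240649112611 0.00022057468626250024 0.04749788275434286 F dock 1.437491123446197 -1.556209252971247 -0.632762366772723 tool x in dock 0.00015211708680479274 0.999999566532255 grip 0.18217649553187684
t 15.375 turn left(world) 0.008807683676295142
TCP dock -0.05822240649112611 0.00022057468626250024 0.04749788275434286 F dock 1.437491123446197 -1.556209252971247 -0.632762366772723 tool x in dock 0.00015211708680479274 0.999999566532255 grip 0.18217649553187684
```

View pics/s4c.png

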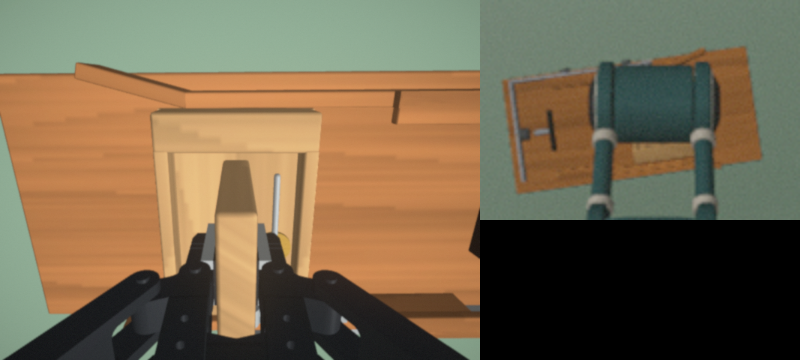

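The tray is inside the channel with a small gap to the +y wall; the wrist view shows a lip starting ahead at about (397,105). Continuing.

```bash

python3 -m jog '1 0 0.25 0 0;1 0 0.25 0 0;1 0 0.25 -0.01 0;1 0 0.25 0 0'; python3 c.py
python3 -m jog '1 0 0.25 -0.01 0;1 0 0.25 0 0;1 0 0.25 -0.01 0;1 0 0.25 0 0'; python3 c.py
```

```text
time_s: 15.98
ee_pos: [0.5301, 0.0469, 0.0476]
orientation: [[-0.991, -0.135, -0.002], [-0.135, 0.991, 0.0], [0.002, 0.0, -1.0]]
force: [-0.0, -1.2, -4.1]
gripper_width: 0.18
t 15.975 turn left(world) 0.0007570422977494218
TCP dock -0.03883586842880935 0.0005863403097730816 0.047643292573429835 F dock -1.1877554117394307 0.17725903045857352 -4.136504261500316 tool x in dock 1.2535913270966814e-05 0.9999986094799816 grip 0.18010271171616424
time_s: 16.48
ee_pos: [0.5281, 0.0669, 0.0486]
orientation: [[-0.991, -0.136, -0.0], [-0.136, 0.991, 0.0], [0.0, 0.0, -1.0]]
force: [0.5, -1.4, -6.2]
gripper_width: 0.181
t 16.475 turn left(world) -0.01143583084841282
TCP dock -0.01875873390782232 -0.00010881048606073678 0.04856098025843315 F dock -1.4369624359134463 -0.2641272603200784 -6.156008202174507 tool x in dock -0.00019967222946215557 0.9999999473917749 grip 0.1808120407649914
```

```bash

python3 -m jog '1 0 0.2 0.03 0;1 0 0.2 0.02 0;1 0 0.2 0 0;1 0 0.2 0 0'; python3 c.py
python3 -m jog '1 0 0.25 0 0;1 0 0.25 0 0;1 0 0.25 0 0;1 0 0.25 0 0'; python3 c.py
```

```text
time_s: 16.98
ee_pos: [0.5261, 0.0824, 0.0476]
orientation: [[-0.991, -0.136, -0.0], [-0.136, 0.991, -0.0], [0.0, -0.0, -1.0]]
force: [1.0, 0.3, -4.5]
gripper_width: 0.179
t 16.975 turn left(world) -0.0017854843454330194
TCP dock -0.003157596476326439 -0.00018747316355683427 0.04764142183830281 F dock 0.14338877730054922 -0.9797891652251575 -4.519950501025956 tool x in dock -3.116049036627766e-05 0.9999999879498939 grip 0.17920896500791467
time_s: 17.48
ee_pos: [0.5234, 0.1023, 0.0477]
orientation: [[-0.991, -0.136, 0.0], [-0.136, 0.991, -0.0], [-0.0, -0.0, -1.0]]
force: [0.2, -0.8, -5.0]
gripper_width: 0.18
t 17.475 turn left(world) -0.0079458426369996
TCP dock 0.016970936446472965 -0.0002582430599284771 0.047709552057334376 F dock -0.7903824326668181 -0.10544396494331787 -4.960198047969084 tool x in dock -0.0001386812042410146 0.9999999903342461 grip 0.18011377170411028
```

```bash

python3 -m jog '1 0 0.2 0.02 0;1 0 0.2 0 0;1 0 0.2 0 0;1 0 0.2 0 0;1 0 0.2 0 0;1 0 0.15 0 0'; python3 c.py
python3 -m jog '1 0 0.08 0 0;1 0 0.08 0 0;1 0 0.08 0 0;1 0 0.08 0 0'; python3 c.py
```

```text
time_s: 18.23
ee_pos: [0.5206, 0.1249, 0.0475]
orientation: [[-0.991, -0.136, 0.001], [-0.136, 0.991, -0.0], [-0.0, -0.0, -1.0]]
force: [-0.1, -4.0, 0.6]
gripper_width: 0.184
t 18.225 turn left(world) -0.012809734952895724
TCP dock 0.03973897870332879 -0.000511672154587724 0.047521133910593476 F dock -3.906022931967736 0.628204547958234 0.610841747458755 tool x in dock -0.0002236701374021266 0.9999998515118097 grip 0.18412652052966375
time_s: 18.73
ee_pos: [0.5197, 0.131, 0.0475]
orientation: [[-0.991, -0.135, 0.001], [-0.135, 0.991, -0.0], [-0.001, -0.0, -1.0]]
force: [0.6, -1.9, -0.7]
gripper_width: 0.178
t 18.725 turn left(world) 0.0028145497475549064
TCP dock 0.04592039946942298 -0.0005173802685195482 0.04750922851015413 F dock -1.9563808757916183 -0.3776700154411453 -0.6913673106420457 tool x in dock 4.903522402019411e-05 0.999999871485029 grip 0.17846909697375726
```

```bash

for i in 1 2; do :; done
python3 -m jog '1 0 0.08 0 0;1 0 0.08 0 0;1 0 0 0 0'; python3 c.py
python3 -m jog '1 0 0.08 0 0;1 0 0.08 0 0;1 0 0 0 0'; python3 c.py
python3 -m jog '1 0 0.08 0 0;1 0 0 0 0'; python3 c.py
```

```text
time_s: 19.1
ee_pos: [0.5193, 0.1345, 0.0475]
orientation: [[-0.991, -0.136, 0.0], [-0.136, 0.991, 0.0], [-0.001, 0.0, -1.0]]
force: [-0.4, -2.7, 2.1]
gripper_width: 0.182
t 19.1 turn left(world) -0.0029955769348362082
TCP dock 0.0493923825010119 -0.0005163175939654962 0.04748825111043286 F dock -2.640654354457889 0.7466898788228942 2.1092211258658025 tool x in dock -5.21831723468702e-05 0.999999862844733 grip 0.1817521532397919
time_s: 19.48
ee_pos: [0.5189, 0.1376, 0.0475]
orientation: [[-0.991, -0.136, 0.001], [-0.136, 0.991, 0.0], [-0.001, 0.0, -1.0]]
force: [0.9, -3.8, 2.6]
gripper_width: 0.179
t 19.475 turn left(world) -0.006733091385186185
TCP dock 0.05254458649584084 -0.0005324998376117626 0.047506111728362124 F dock -3.907499373914318 -0.3561925808852384 2.6221438164529807 tool x in dock -0.00011745830712109329 0.9999998230249438 grip 0.17907568285406622
time_s: 19.73
ee_pos: [0.5188, 0.1384, 0.0476]
orientation: [[-0.991, -0.136, 0.001], [-0.136, 0.991, -0.001], [-0.001, -0.001, -1.0]]
force: [1.4, -7.2, 3.5]
gripper_width: 0.18
t 19.725 turn left(world) -0.05455526282693768
TCP dock 0.05329195046570375 -0.0005964235718096053 0.04757524291893735 F dock -7.36519562722402 -0.38153537259368997 3.52548315077812 tool x in dock -0.0009530050948255431 0.9999993703116546 grip 0.17974527016323788
```

```bash

python3 -m jog '1 0 0.06 -0.01 0;1 0 0.06 0 0;1 0 0 0 0'; python3 c.py
python3 -m jog '1 0 0.06 0 0;1 0 0 0 0'; python3 c.py
python3 -m jog '1 0 0.05 0 0;1 0 0 0 0'; python3 c.py
```

```text
time_s: 20.1
ee_pos: [0.5185, 0.1404, 0.0476]
orientation: [[-0.991, -0.137, 0.001], [-0.137, 0.991, -0.002], [-0.001, -0.002, -1.0]]
force: [1.8, -8.6, 2.7]
gripper_width: 0.186
t 20.1 turn left(world) -0.06602342724123389
TCP dock 0.05530954214214158 -0.0005958513372641772 0.04763970455429853 F dock -8.723391753676248 -0.6473693853762625 2.7200002729310007 tool x in dock -0.0011535411967546205 0.9999991525996341 grip 0.18604033323317598
time_s: 20.35
ee_pos: [0.5184, 0.1413, 0.0476]
orientation: [[-0.991, -0.137, 0.001], [-0.137, 0.991, -0.002], [-0.001, -0.002, -1.0]]
force: [2.5, -8.2, 3.8]
gripper_width: 0.181
t 20.35 turn left(world) -0.07543272089368713
TCP dock 0.056262176009633805 -0.0005724042349105661 0.04764452229407837 F dock -8.512462300066721 -1.3587236700425631 3.7598846642107047 tool x in dock -0.0013178643899714737 0.9999989829879615 grip 0.18109194023873618
time_s: 20.6
ee_pos: [0.5183, 0.1421, 0.0477]
orientation: [[-0.991, -0.137, 0.001], [-0.137, 0.991, -0.003], [-0.001, -0.003, -1.0]]
force: [3.0, -10.1, 3.1]
gripper_width: 0.182
t 20.6 turn left(world) -0.0831973270386186
TCP dock 0.05705039159848968 -0.0005849091956660222 0.04765746551454711 F dock -10.434148446635541 -1.5943332422602754 3.1233998684067497 tool x in dock -0.0014535019325480902 0.9999988077397907 grip 0.18216661536236986
```

```bash

python3 -m jog '1 0 0.05 0 0;1 0 0.03 0 0;1 0 0 0 0'; python3 c.py
python3 - <<'E'
from h import *
f=grab('side');save(f,'side5.png');a=f['pixels'][185:305,235:365];cv2.imwrite('pics/side5c.png',cv2.resize(a,None,fx=5,fy=5,interpolation=2)[:,:,::-1])
E
```

```text
time_s: 20.98
ee_pos: [0.5182, 0.1434, 0.0477]
orientation: [[-0.991, -0.137, 0.001], [-0.137, 0.991, -0.003], [-0.001, -0.003, -1.0]]
force: [3.2, -10.7, 3.6]
gripper_width: 0.184
t 20.975 turn left(world) -0.09234273023402295
TCP dock 0.058325975845886384 -0.0006122468138115879 0.047709537801758975 F dock -10.990431661904944 -1.7315586894977697 3.574117845912925 tool x in dock -0.0016134752272993491 0.9999985500293357 grip 0.18412768256301656
```

View pics/side5c.png

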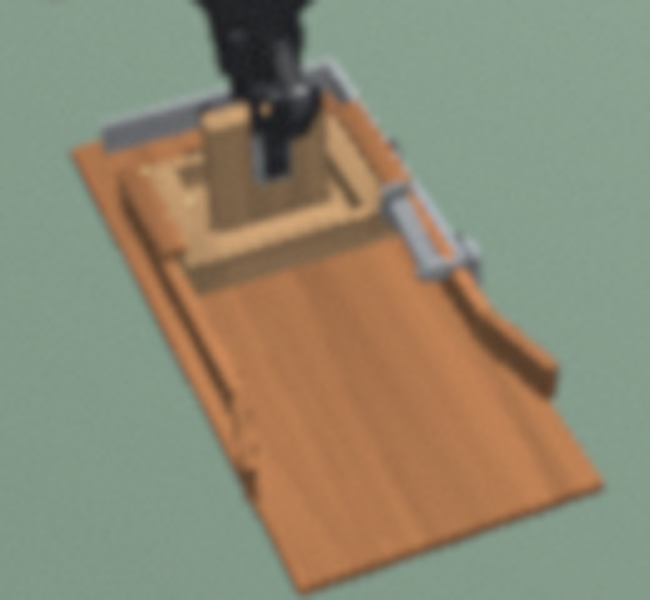

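The tray is against the bumper, with its rear edge running from (200,290) to (390,240) in the crop. The catch arm spans (395,190) to (450,265), and I can't tell whether the nose is down. I'll check its height from the depth.

```bash
cat > catch.py <<'E'
from c import *
d0=np.load('side0.npz')
def prof(w,p,n):
    D=np.stack([(w[...,:2]-O)@X,(w[...,:2]-O)@Y],-1);hs=cv2.cvtColor(p,cv2.COLOR_RGB2HSV)
    k=(hs[...,1]<70)&(D[...,1]<-.044)&(D[...,1]>-.066)&(D[...,0]>-.06)&(D[...,0]<.03)&(w[...,2]>.03)
    print(n,k.sum(),[(a,int((k&(abs(D[...,0]-a/1000)<5e-3)).sum()),(np.median(w[k&(abs(D[...,0]-a/1000)<5e-3)][:,2])*1e3).round(1)) for a in range(-50,25,10) if (k&(abs(D[...,0]-a/1000)<5e-3)).sum()>2])
prof(d0['w'],d0['p'],'start')
f=grab('side');prof(world(f),f['pixels'],'now')
w=world(f);D=np.stack([(w[...,:2]-O)@X,(w[...,:2]-O)@Y],-1)
for a,b in ((-.04,-.025),(-.02,-.005),(.005,.02),(.025,.04)):
    k=(abs(w[...,2]-.032)<.004)&(D[...,1]>a)&(D[...,1]<b)&(D[...,0]<.05)&(D[...,0]>-.02)
    if k.sum(): print('tray rear edge x',a,np.percentile(D[k][:,0],3).round(4))
E
python3 catch.py
```

```text
t 21.025 turn left(world) -0.095483176740359
TCP dock 0.05833131232758785 -0.0006351686812466764 0.047748661425392504 F dock -11.022690588557875 -0.7574247868013215 2.756424440611759 tool x in dock -0.0016685442958647156 0.9999984118659351 grip 0.17713608611007214
start 98 [(-50, 13, np.float64(42.7)), (-40, 13, np.float64(40.3)), (-30, 14, np.float64(39.9)), (-20, 13, np.float64(40.1)), (-10, 13, np.float64(40.2)), (0, 21, np.float64(42.4)), (20, 3, np.float64(37.3))]
now 149 [(-50, 16, np.float64(43.1)), (-40, 14, np.float64(41.8)), (-30, 16, np.float64(44.4)), (-20, 15, np.float64(46.4)), (-10, 26, np.float64(51.2)), (0, 22, np.float64(59.6)), (10, 32, np.float64(391.6))]
tray rear edge x -0.04 0.0111
tray rear edge x -0.02 0.014
tray rear edge x 0.005 0.0104
tray rear edge x 0.025 0.0108
```

```bash

python3 -m jog '1 0 0.05 0 0;1 0 0 0 0' >/dev/null; python3 catch.py
python3 -m jog '1 0 0.04 0 0;1 0 0 0 0'>/dev/null; python3 catch.py
```

```text
t 21.325 turn left(world) -0.09986731200260124
TCP dock 0.059273897077836236 -0.0006308245114511569 0.047728743620817485 F dock -11.301390584003926 -0.6563683982484252 3.522349078584302 tool x in dock -0.001745009471389447 0.9999983049451673 grip 0.18261490828948748
start 98 [(-50, 13, np.float64(42.7)), (-40, 13, np.float64(40.3)), (-30, 14, np.float64(39.9)), (-20, 13, np.float64(40.1)), (-10, 13, np.float64(40.2)), (0, 21, np.float64(42.4)), (20, 3, np.float64(37.3))]
now 139 [(-50, 17, np.float64(42.3)), (-40, 10, np.float64(39.9)), (-30, 15, np.float64(39.6)), (-20, 14, np.float64(40.5)), (-10, 11, np.float64(39.3)), (0, 29, np.float64(45.1)), (10, 34, np.float64(394.0)), (20, 5, np.float64(32.6))]
tray rear edge x -0.04 0.0121
tray rear edge x -0.02 0.0111
tray rear edge x 0.005 0.0114
tray rear edge x 0.025 0.0127
t 21.625 turn left(world) -0.1005928146416295
TCP dock 0.059937130945460444 -0.0006302820164509901 0.0477498607350708 F dock -11.837505977645405 -1.7690466137973158 2.6137392184777655 tool x in dock -0.001757752515616523 0.9999982899470086 grip 0.18503112844256728
start 98 [(-50, 13, np.float64(42.7)), (-40, 13, np.float64(40.3)), (-30, 14, np.float64(39.9)), (-20, 13, np.float64(40.1)), (-10, 13, np.float64(40.2)), (0, 21, np.float64(42.4)), (20, 3, np.float64(37.3))]
now 134 [(-50, 19, np.float64(41.2)), (-40, 12, np.float64(39.4)), (-30, 10, np.float64(39.8)), (-20, 15, np.float64(39.4)), (-10, 14, np.float64(39.5)), (0, 23, np.float64(42.9)), (10, 35, np.float64(397.0)), (20, 4, np.float64(30.6))]
tray rear edge x -0.04 0.0134
tray rear edge x -0.02 0.0139
tray rear edge x 0.005 0.0121
tray rear edge x 0.025 0.0131
```

The catch has dropped: the arm is level at 39–40 mm, as at the start. I'll ease the tray back onto the nose.

```bash

python3 -m jog '1 0 -0.06 0 0;1 0 -0.06 0 0;1 0 0 0 0'>/dev/null; python3 c.py
python3 -m jog '1 0 -0.05 0 0;1 0 0 0 0'>/dev/null; python3 c.py
python3 -m jog '1 0 -0.03 0 0;1 0 0 0 0'>/dev/null; python3 catch.py
```

```text
t 22.05 turn left(world) -0.0324014808482076
TCP dock 0.059101799449205 -0.000553117780629925 0.04752441378335779 F dock -5.745972703971605 -1.8028815630302868 1.4568705640297543 tool x in dock -0.0005659637122561734 0.9999996738873256 grip 0.18299476254777525
t 22.3 turn left(world) -0.02222669194074456
TCP dock 0.05837757256196621 -0.0005659265821623136 0.047529405831049906 F dock -4.74718740696302 -0.9323954350663706 2.792168429620911 tool x in dock -0.00038818577634208706 0.9999997012109966 grip 0.18385381364449585
t 22.55 turn left(world) -0.005715378590721798
TCP dock 0.057970867565853894 -0.0005638574407760798 0.047549270555608605 F dock -3.6832647814781136 -2.393432876110674 0.9169708272485527 tool x in dock -9.978929806900294e-05 0.9999997814969616 grip 0.17890673154980363
start 98 [(-50, 13, np.float64(42.7)), (-40, 13, np.float64(40.3)), (-30, 14, np.float64(39.9)), (-20, 13, np.float64(40.1)), (-10, 13, np.float64(40.2)), (0, 21, np.float64(42.4)), (20, 3, np.float64(37.3))]
now 133 [(-50, 15, np.float64(42.3)), (-40, 9, np.float64(38.6)), (-30, 18, np.float64(38.9)), (-20, 13, np.float64(40.4)), (-10, 14, np.float64(40.5)), (0, 36, np.float64(49.7)), (10, 19, np.float64(401.0)), (20, 4, np.float64(31.5))]
tray rear edge x -0.04 0.0112
tray rear edge x -0.02 0.011
tray rear edge x 0.005 0.0114
tray rear edge x 0.025 0.0118
```

```bash

python3 -m jog '1 0 -0.04 0 0;1 0 0 0 0'>/dev/null; python3 c.py
python3 -m jog '1 0 -0.03 0 0;1 0 0 0 0'>/dev/null; python3 c.py
python3 -m jog '0.5 0 0 0 0;0.5 0 0 0 0;0.3 0 0 0 0;0.3 0 0 0 0;0.3 0 0 0 0' 20 >/dev/null; python3 catch.py
```

```text
t 22.85 turn left(world) 0.0017966102085864577
TCP dock 0.05719906027992146 -0.0004975874037332888 0.04750824664667887 F dock -4.292344470027232 -2.524773105282181 -0.7129338926019062 tool x in dock 3.136328887134998e-05 0.9999998746367672 grip 0.17580810525981008
t 23.1 turn left(world) 0.004946353891668309
TCP dock 0.05663649845777155 -0.0004946625873081647 0.04753884294583463 F dock -5.270183351068307 -2.94632773777814 -0.5759412266710273 tool x in dock 8.637874275713164e-05 0.9999998572236628 grip 0.1830282536427701
t 23.725 turn left(world) -0.00012783032316576737
TCP dock 0.05668419996375528 -0.0001251655815673958 0.04743787224448005 F dock -1.02213046652144 -0.4772679824859313 0.45980656051696484 tool x in dock -2.251750455650736e-06 0.9999999792256711 grip 0.34766547485095084
start 98 [(-50, 13, np.float64(42.7)), (-40, 13, np.float64(40.3)), (-30, 14, np.float64(39.9)), (-20, 13, np.float64(40.1)), (-10, 13, np.float64(40.2)), (0, 21, np.float64(42.4)), (20, 3, np.float64(37.3))]
now 131 [(-50, 14, np.float64(42.8)), (-40, 12, np.float64(41.0)), (-30, 12, np.float64(38.6)), (-20, 16, np.float64(39.4)), (-10, 14, np.float64(39.9)), (0, 44, np.float64(377.9)), (10, 8, np.float64(389.9)), (20, 4, np.float64(31.5))]
tray rear edge x -0.04 0.0082
tray rear edge x -0.02 0.0073
tray rear edge x 0.005 0.0083
tray rear edge x 0.025 0.0089
```

```bash

python3 -m jog '0.3 0 -0.08 0 0;0.3 0 0 -0.3 0;0.3 0 0 -0.7 0;0.3 0 0 -1 0;0.3 0 0 -1 0;0.3 0 0 -1 0;0.3 0 0 -1 0;0.3 0 0 -1 0;0.3 0 0 -1 0;0.3 0 -1 0 0;0.3 0 -1 0 0;0.3 0 -1 0 0;0.3 0 -1 0 0;0.3 0 -1 0 0;0.3 0 -1 0 0;0.3 0 -1 0 0;0.3 0 -1 0 0;0.3 0 -1 0 0;0.3 0 0 0 0;0.3 0 0 0 0'; python3 catch.py
python3 - <<'E'
from h import *
a=grab('top')['pixels'];b=grab('side')['pixels']
cv2.imwrite('pics/fin.png',np.vstack([np.hstack([cv2.resize(a[60:330,140:460],(400,338)),cv2.resize(b[100:330,180:450],(400,338))])])[:,:,::-1])
E
```

```text
time_s: 26.28
ee_pos: [0.5426, -0.0382, 0.1874]
orientation: [[-0.991, -0.135, -0.0], [-0.135, 0.991, 0.001], [0.0, 0.001, -1.0]]
force: [-0.2, -0.1, -0.3]
gripper_width: 0.347
t 26.275 turn left(world) 0.017956831530909767
TCP dock -0.12482268695804291 -0.000220696996228828 0.18741770069457217 F dock -0.11734206050708981 0.2183845746920649 -0.2718169315447062 tool x in dock 0.00031331366749098866 0.9999999359159086 grip 0.34740699834582417
start 98 [(-50, 13, np.float64(42.7)), (-40, 13, np.float64(40.3)), (-30, 14, np.float64(39.9)), (-20, 13, np.float64(40.1)), (-10, 13, np.float64(40.2)), (0, 21, np.float64(42.4)), (20, 3, np.float64(37.3))]
now 93 [(-50, 19, np.float64(41.5)), (-40, 11, np.float64(39.4)), (-30, 16, np.float64(40.4)), (-20, 14, np.float64(40.0)), (-10, 13, np.float64(39.7)), (0, 13, np.float64(40.0)), (10, 3, np.float64(33.6))]
tray rear edge x -0.04 0.007
tray rear edge x -0.02 0.0083
tray rear edge x 0.005 0.0076
tray rear edge x 0.025 0.0076
```

View pics/fin.png

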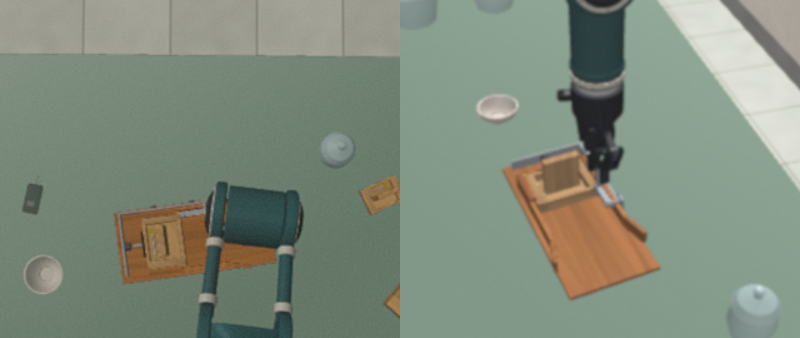

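The tray sits locked at (165,242) in the left view, against the bumper and behind the level catch. The jar, dish and fob are in place and the gripper is clear, so I'll hand in.

```bash
python3 -c "
from plant import arm
print(arm.sign_off())"
```

```text
the job is handed in; nothing more can be done
None
```

The middle-sized tray is locked in the organiser and the job is handed in, at about 26 s of the 64 s allowed. I gripped it by its handle, set it down at the open end and slid it in along the floor board. I pressed it onto the bumper with about 12 N at most, until the catch fell shut. Then I eased it back onto the nose, let go and lifted clear.

- **Catch:** in the last depth check the catch arm lay level at 39–41 mm, the same as at the start, so it is shut.
- **Tray:** its rear edge reads about 8 mm along the organiser, resting on the nose to within the camera's error.
- **Bystanders:** the jar, dish and fob look unmoved in the last picture; I did not re-measure their positions.
- **Forces:** the force on the tool read about zero after release. During the slide I saw up to about 9 N downward on the floor board, and I corrected it.
- **Raised briefly:** partway in I lifted the tray about 1 mm off the board, then lowered it again. Its front edge was about 6 mm under the lips by then, with no sign of contact with them.

No check failed. The one disagreement was that the catch dropped about 1–2 mm later than my estimate of the bumper's place had suggested.

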